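# Change over the UV cup steriliser

## Task

The UV steriliser has finished with its batch: switch the lamp off at the toggle, then slide the amber lid all the way open, take out the treated cups and stand them upright in the white tray, and stand all the washed cups from the blue tray upright on the chamber floor. Then slide the lid fully shut and, last, flip the lamp back on; the lid must never be open while the lamp is on. Leave the sanitiser bottle and the tin where they are.

Things in the scene. Friction and masses are not known exactly. Their poses are not given: they have to be found in the camera images.
- steriliser: The UV steriliser, a bench machine that stands fixed, 371 mm deep, 309 mm wide, about 100 mm high. Origin: on the worktop under the centre of the chamber. Its x axis points from the chamber at the front to the white plant housing behind it, y to the left, z up; the switch console is a white strip 60 mm wide along its right side, top 86 mm above the worktop.
- rack (a point): Centre of the chamber's flat floor, 30 mm above the worktop; axes as the steriliser's. Inside, the chamber measures 165 mm along x and 225 mm along y; its 8 mm walls rise 64 mm above the floor. Aluminium tracks for the lid stand on the two side walls, up to 107 mm above the worktop, and do not overhang the chamber.
- lid (a joint): How far the amber lid is slid open along its tracks, m: 0 shut, 0.182 at the rear stop. At 0.173 or more it is clear of the chamber and lies over the plant housing. It slides along the steriliser's +x to open, with about 1.5 N of friction, and stays where it is left.
- lid_grip (a point): Centre of the lid's aluminium grip bar: bar 12 mm thick along the steriliser's x, 100 mm long along its y, 16 mm high, on two posts at its ends; bar centre 30 mm above the lid's underside, 124 mm above the worktop, top 132 mm; the lid's upper face is at 100 mm. The bar moves with the lid; with the lid shut it is 25 mm in front (-x) of the chamber's centre.
- switch (a joint): Lean of the lamp switch's bat, rad: -0.4 leaning to the front (-x of the steriliser, red dot) = lamp off, +0.4 leaning to the rear (+x, green dot) = lamp on. An over-centre spring holds it at either end: it snaps over once pushed past upright (0); about 3 N at the tip.
- switch_tip (a point): End of the bat of the lamp switch, on top of the console. The bat is a steel rod 39 mm long from its pivot, 7 mm thick at the foot, 11 mm near the end. Pivot: in the steriliser's frame 25 mm behind the chamber's centre (x +25 mm), 154.5 mm to its right (y -154.5 mm), 88 mm above the worktop.
- clean_tray: White plastic tray for finished cups, fixed, 230 x 160 mm outside (long side along its x), walls 5 mm thick, rim 15 mm above the worktop. Origin: centre of its underside; its floor is 5 mm above.
- wash_tray: Blue plastic tray with the washed cups, fixed, 230 x 160 mm outside (long side along its x), walls 5 mm thick, rim 20 mm above the worktop. Origin: centre of its underside; its floor is 5 mm above.
- treated1_mid (a point): A small stainless-steel cup, open at the top and empty: outside 40 mm across at the foot, 46 mm at the rim, 52 mm high, wall 2.5 mm, about 70 g. This point is its centre, 26 mm above its foot and half-way up; its z axis points to the mouth. It starts standing in the chamber, already treated. May be absent.
- treated2_mid (a point): A small stainless-steel cup, open at the top and empty: outside 40 mm across at the foot, 46 mm at the rim, 52 mm high, wall 2.5 mm, about 70 g. This point is its centre, 26 mm above its foot and half-way up; its z axis points to the mouth. It starts standing in the chamber, already treated. May be absent.
- treated3_mid (a point): A small stainless-steel cup, open at the top and empty: outside 40 mm across at the foot, 46 mm at the rim, 52 mm high, wall 2.5 mm, about 70 g. This point is its centre, 26 mm above its foot and half-way up; its z axis points to the mouth. It starts standing in the chamber, already treated. May be absent.
- washed1_mid (a point): A small stainless-steel cup, open at the top and empty: outside 40 mm across at the foot, 46 mm at the rim, 52 mm high, wall 2.5 mm, about 70 g. This point is its centre, 26 mm above its foot and half-way up; its z axis points to the mouth. It starts standing on the blue tray, washed and waiting for treatment. May be absent.
- washed2_mid (a point): A small stainless-steel cup, open at the top and empty: outside 40 mm across at the foot, 46 mm at the rim, 52 mm high, wall 2.5 mm, about 70 g. This point is its centre, 26 mm above its foot and half-way up; its z axis points to the mouth. It starts standing on the blue tray, washed and waiting for treatment. May be absent.
- washed3_mid (a point): A small stainless-steel cup, open at the top and empty: outside 40 mm across at the foot, 46 mm at the rim, 52 mm high, wall 2.5 mm, about 70 g. This point is its centre, 26 mm above its foot and half-way up; its z axis points to the mouth. It starts standing on the blue tray, washed and waiting for treatment. May be absent.
- sanitiser: Bystander: clear bottle with a blue cap, 60 mm across, 160 mm high. Origin: centre of its underside.
- tin: Bystander: closed food tin with a yellow label, 68 mm across, 100 mm high. Origin: centre of its underside.
Mind the look-alikes: they are no part of the job. Leave any green or purple look-alike of the part that bears washed2_mid alone. Leave any purple look-alike of the part that bears washed3_mid alone.

How it is judged:
By the outcome, as a careful person would: the job done as asked, in the order asked, and still so for the second after the job is handed in, with the robot touching nothing.
Of treated1, treated2, treated3 only 2 to 3 are there at a start; the rules pass over those that are not, and their reading is None.
Of washed1, washed2, washed3 only 2 to 3 are there at a start; the rules pass over those that are not, and their reading is None.
At some moment in a run one of treated1, treated2, treated3, washed1, washed2, washed3 may be knocked a few centimetres aside while the robot is not near it.
It also fails if it takes over 208 s, if anything falls off the work surface, if the arm or the gripper's body presses on something with over 40 N, if the wrist force passes 120 N, or if a joint passes its speed limit or range.

## Robot

A 7-joint arm with a two-finger parallel gripper is mounted at the origin on the work surface. World frame = base frame: x ahead of the robot, y to its left, z up, the work surface at z = 0. Lengths are in m, angles in rad, forces in N, time in s.
With the tool pointing down it reaches from about 0.4 to 0.85 m from the base axis. Payload 4.4 kg.
Tool frame: the origin (TCP) lies midway between the tips of the shut fingers; the grasp point (between the pads) lies 19 mm behind it; z points along the fingers, x is the direction in which the jaws open and shut, and the axes are right-handed (so a half turn about z gives the same grasp; the last joint's range is limited). The gripper opens to 94 mm and grips with 3 to 60 N. Pads are 16 mm wide; open, the fingers measure 119 mm over their backs; the gripper's body (75 mm by 177 mm) begins 78 mm behind the grasp point.
Start: joints at [-0.066, 0.628, 0.038, 1.517, -0.027, 0.996, -0.02], TCP at [0.65, 0, 0.205] pointing down, gripper open.
Joint ranges: [-3.06, 3.06], [-0.37, 2.12], [-1.25, 1.32], [0.18, 2.47], [-1.1, 4.24], [0.23, 1.98], [-2.94, 2.94]. Speed limits (rad/s): [2.57, 2.57, 3.14, 3.14, 3.14, 3.14, 3.14].

## Interface

Orientations are given as [roll, pitch, yaw] about the fixed x, y, z axes, in that order (R = Rz(yaw) Ry(pitch) Rx(roll)).
In Python, from plant import readout, snapshot, calibration, workorder gives the robot as it stands.
- The arm moves only by the tool apply_moves, never from a script. Its argument "deltas" is a list of rows, each a list of 4 numbers: the shift along the tool's x, y, z in cm, then the turn about the tool's z in rad. A call has 1 to 10 rows; each row is the pose to reach, as a shift and turn from the pose commanded when the call began, along the tool's axes at that moment; what a row does not reach only later rows make up. A row lasts 1/10 s, in which the tool goes at most 50 mm and 8.59 degrees, less where a joint would pass 70% of its speed; a pose out of reach is approached as far as the arm can. A call with a gripper value outside its range is refused whole. "jaw" is the closure, from -1 (fully open) to 1 (shut), so that 0 is half open, set as the call begins (left out, the last holds). The fingers move at their own pace and stop on an object; "squeeze" is the grip in N (left out, the last holds). Time passes only in rows, so rows that repeat a pose let the fingers close. It gives the time, the measured TCP pose, the force and the opening at its end, in the units of the state.
- readout.observe(): the state, without advancing time (a new reading comes with each control period).
- snapshot(name): name is "scene" or "side" or "wrist"; returns (picture, depth): 420x560x3 uint8, red, green, blue; 420x560 float32, m along the optical axis (not along the pixel's ray), 0 where there is no reading.
- calibration(name): a dict with "fov_y" (degrees; the focal length in pixels is half the picture's height over the tangent of half this angle, whatever the lens; pixels are square), "cx", "cy" (the principal point, pixels), "R" (3x3) and "t" (3): a world point X has camera coordinates R X + t. Camera axes: x right, y down, z forward; pixel columns grow to the right and rows downward; lengths in m; the calibration is good to about 2 mm. The wrist camera is an equidistant fisheye: a pixel r from the principal point sees the ray r / f radians off the axis. A picture is of the moment at which its call begins: read the wrist's pose just before it. calibration takes no time and is no camera call; for the wrist camera it gives the pose at the moment of the call.
- workorder.close_job(): hands the job in, once; it reports no verdict.
The state is a dict: "clock": time; "joint_pos": joint angles; "dq": joint speeds; "effort": joint torques, N m; "tcp_pos": TCP position; "eef_rot": TCP orientation; "wrist_force": force on the tool from outside, world axes, zero at the start; "torque": the same for the moment, N m; "width": finger opening in m.
Only numpy, scipy, OpenCV 4.12 (cv2) and the standard library are available. Lean on these libraries where they do the work, as an engineer would, in place of code of your own. Each camera call takes 0.05 s, during which the arm holds its last target. There are 200 camera calls.

## Working session

There is one attempt and no reset: what is moved stays moved. The work goes in short steps, Python scripts to look and compute and a tool call to move; the robot and the scene stay as the last step left them, time stands still between calls to the robot, and variables do not carry over. Pictures are saved under pics/ and viewed, about 12 in all and at most 16, crops included, and the job is handed in when it is done.

Besides the shell and the picture viewer there is one more tool, called after "Call:" in YAML: its name, and indented under it one key for each argument. apply_moves: Moves the arm, as the interface text tells. Its arguments: {"type":"object","properties":{"deltas":{"type":"array"},"jaw":{"type":"number"},"squeeze":{"type":"number"}},"required":["deltas"]}

```bash
ls; mkdir -p pics; cat > h.py <<'E'
import numpy as np, cv2
from plant import readout, snapshot, calibration, workorder
def snap(n,f=None):
    c=calibration(n); p,d=snapshot(n)
    if f: cv2.imwrite('pics/'+f,cv2.cvtColor(p,cv2.COLOR_RGB2BGR))
    return p,d,c
def foc(c): return 210/np.tan(np.radians(c['fov_y'])/2)
def cloud(d,c):  # world xyz per pixel for pinhole cams
    v,u=np.mgrid[0:420,0:560]; f=foc(c)
    P=np.stack([(u-c['cx'])/f*d,(v-c['cy'])/f*d,d],-1)
    return (P-np.array(c['t']))@np.array(c['R'])
E
python3 - <<'E'
from h import *
for n in ['scene','side']:
    p,d,c=snap(n,n+'0.png'); print(n,c)
    np.savez(n+'0.npz',p=p,d=d)
print(readout.observe())
E
```

```text
pics
scene {'fov_y': 42.98845240684175, 'cx': 280.73952836076467, 'cy': 205.09170436161705, 'R': array([[-0.40705252,  0.913382  , -0.00644706],
       [ 0.65521019,  0.28706487, -0.69877992],
       [-0.63640227, -0.28866431, -0.71530767]]), 't': array([ 0.2586225 , -0.23206809,  1.99563946])}
side {'fov_y': 50.71245530542639, 'cx': 282.1770716077649, 'cy': 211.86678458090833, 'R': array([[ 0.98600899, -0.16547674, -0.02009255],
       [-0.13520367, -0.72341575, -0.67704477],
       [ 0.0974999 ,  0.67028882, -0.7356675 ]]), 't': array([-0.50643951,  0.08743901,  1.36030076])}
{'clock': 0.1, 'joint_pos': array([-0.06579335,  0.62922806,  0.03845224,  1.5181917 , -0.02697378,
        0.99630598, -0.01999207]), 'dq': array([ 0.00012525, -0.00115023,  0.00187259, -0.00381025, -0.00012627,
        0.00131733, -0.00107701]), 'effort': array([ 3.91938796e-03, -5.50791907e+01,  1.14763990e+00, -1.87118143e+01,
       -5.21624205e-02,  1.91878073e-02,  1.80005208e-05]), 'tcp_pos': array([6.49441280e-01, 1.53018932e-05, 2.04687198e-01]), 'eef_rot': array([3.14155322e+00, 1.61448269e-03, 1.11929144e-05]), 'wrist_force': array([ 0.40554381, -0.65572123,  0.3086416 ]), 'torque': array([-0.02038354, -0.01914356,  0.04630128]), 'width': 0.09383283574195765}
```

View pics/scene0.png

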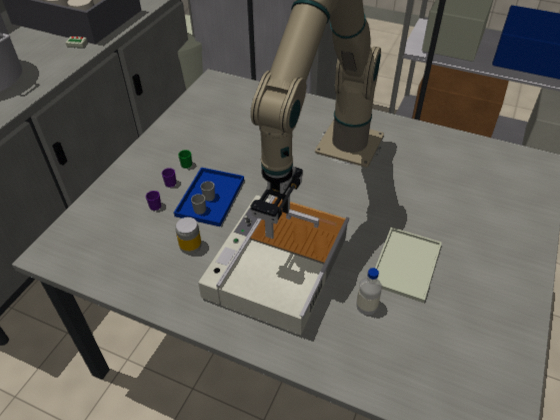

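View pics/side0.png

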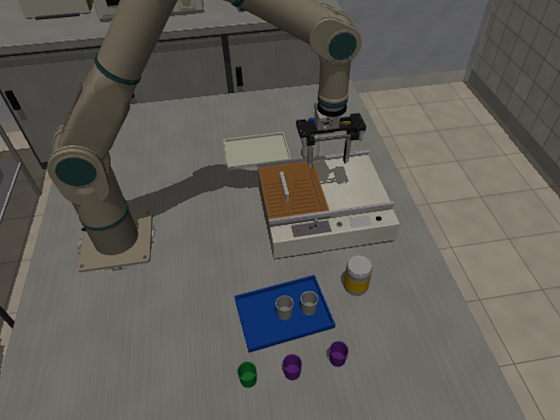

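The scene view shows the steriliser at about (280,260) with its lid shut and the switch near (248,220). The blue tray at (210,195) holds 2 cups, the white tray is at (408,263), the tin at (188,235) and the bottle at (370,290). Green and purple look-alikes stand outside the blue tray. Next I'll measure by mask and depth.

```bash
cat > m.py <<'E'
from h import *
def rect(P):
    r=cv2.minAreaRect((P[:,:2]*1000).astype(np.float32)); return [np.round(x,1) for x in r], np.round(P.mean(0)*1000,1)
if __name__=='__main__':
  for n in ['scene','side']:
    z=np.load(n+'0.npz'); p,d=z['p'],z['d']; c=calibration(n); W=cloud(d,c)
    hsv=cv2.cvtColor(p,cv2.COLOR_RGB2HSV); H,S,V=hsv[...,0],hsv[...,1],hsv[...,2]
    X,Y,Z=W[...,0],W[...,1],W[...,2]
    ok=(d>0)&(X>.3)&(X<1.2)&(abs(Y)<.7)
    m=ok&(H>5)&(H<18)&(S>150)&(abs(Z-.1)<.006)
    print(n,'amber',rect(W[m]),m.sum())
    m=ok&(H>105)&(H<125)&(S>150)&(Z<.025)&(Y<0)
    print('blue',rect(W[m]),m.sum(), np.percentile(Z[m],[5,50,95]))
    m=ok&(Z>.003)&(Z<.02)&(Y>.15)&(V>150)
    k=cv2.connectedComponentsWithStats(m.astype(np.uint8)); i=1+np.argmax(k[2][1:,4]); mm=k[1]==i
    print('white',rect(W[mm]),mm.sum())
    # high rail/body top
    for lo,hi,t in [(.118,.136,'bar'),(.103,.112,'rails'),(.092,.102,'top100'),(.083,.089,'console')]:
        m=ok&(Z>lo)&(Z<hi)&(X<1.1)&(X>.4)&(Y<.4)&(Y>-.35)
        k=cv2.connectedComponentsWithStats(m.astype(np.uint8))
        for i in 1+np.argsort(-k[2][1:,4])[:4]:
            if k[2][i,4]>25: print(t,k[2][i,4],rect(W[k[1]==i]))
    # cups
    m=ok&(Z>.035)&(Z<.06)&(Y<-.15)
    k=cv2.connectedComponentsWithStats(m.astype(np.uint8))
    for i in range(1,k[0]):
        if k[2][i,4]>15:
            mm=k[1]==i; print('obj',k[2][i,4],rect(W[mm]),np.median(hsv[mm],0))
E
python3 m.py
```

```text
scene amber ([array([552.9,  19.9]), array([184.2, 227.6]), np.float64(0.5)], array([566.5,  39.1,  98.9])) 2520
blue ([array([ 463.6, -338.2]), array([241. , 165.4]), np.float64(7.4)], array([ 458.1, -335.2,    6.5])) 1989 [-0.00132031  0.00466901  0.01930643]
white ([array([476.2, 341.3]), array([226.7, 150.9]), np.float64(0.7)], array([475.3, 348.7,   6. ])) 1383
bar 172 ([array([528.4,  21.8]), array([98.7, 19. ]), np.float64(89.8)], array([530.3,  26. , 127.3]))
bar 69 ([array([669.7, 275.9]), array([25.2, 34. ]), np.float64(1.1)], array([673.6, 277.9, 124.7]))
rails 349 ([array([648.7, 139.7]), array([372.4,  15.2]), np.float64(0.6)], array([665.4, 142.1, 106.3]))
rails 249 ([array([703. , -96.6]), array([ 15.6, 262.7]), np.float64(89.6)], array([709.2, -96.4, 106.4]))
rails 90 ([array([674.6, 277.7]), array([39. , 50.4]), np.float64(13.2)], array([678.3, 278.6, 107.2]))
rails 28 ([array([482.5, -96.5]), array([16.3, 30.9]), np.float64(84.2)], array([483.7, -98.3, 105.7]))
top100 2679 ([array([562.2,  24.9]), array([206.4, 242.7]), np.float64(0.8)], array([568.3,  38.7,  98.1])
[... 2994 characters left out ...]
6.7]), np.float64(66.0)], array([ 661.5, -313. ,   46.8])) [ 23.  239.5  91. ]
obj 185 ([array([ 528.2, -337.9]), array([45.4, 44.6]), np.float64(61.6)], array([ 528.6, -337.8,   48.6])) [23. 20. 73.]
obj 179 ([array([ 463.5, -341. ]), array([46.5, 43.3]), np.float64(50.5)], array([ 463.2, -340.1,   48.9])) [23. 20. 73.]
obj 164 ([array([ 570.1, -485.4]), array([45.8, 43. ]), np.float64(75.6)], array([ 570. , -484.5,   46.8])) [140.  179.   68.5]
obj 165 ([array([ 454. , -499.2]), array([45.1, 42.1]), np.float64(78.8)], array([ 454.5, -497.1,   46.2])) [140. 179.  65.]
obj 172 ([array([ 347.7, -498. ]), array([44.7, 43.9]), np.float64(83.2)], array([ 347.8, -496.8,   46.8])) [ 66. 202.  64.]
```

Call:
apply_moves:
  deltas:
    - [-1, 4.4, 0, 0]
    - [-2, 8.8, 0, 0]
    - [-2.4, 13.3, 0, 0]
    - [-2.4, 13.3, 0, 0]
    - [-2.4, 13.3, 4.5, 0]
    - [-2.4, 13.3, 8, 0]
    - [-2.4, 13.3, 9.7, 0]
    - [-2.4, 13.3, 9.7, 0]
    - [-2.4, 13.3, 9.7, 0]
  jaw: 1

```text
clock: 1.0
tcp_pos: [0.6255, -0.1325, 0.1082]
eef_rot: [-3.141, 0.002, 0.0]
wrist_force: [-0.3, 0.2, 0.5]
width: 0.0253
```

```bash
python3 - <<'E'
from h import *
p,d,c=snap('side'); cv2.imwrite('pics/s1.png',cv2.resize(cv2.cvtColor(p[120:320,200:420],cv2.COLOR_RGB2BGR),None,fx=3,fy=3))
p,d,c=snap('wrist'); print(c); cv2.imwrite('pics/w1.png',cv2.cvtColor(p,cv2.COLOR_RGB2BGR))
E
```

```text
{'fov_y': 65.70646984690485, 'cx': 283.59965680934346, 'cy': 213.37208131878174, 'R': array([[ 9.99999970e-01,  2.24404494e-04,  9.76525296e-05],
       [ 1.92940002e-04, -9.68369229e-01,  2.49521542e-01],
       [ 1.50557460e-04, -2.49521516e-01, -9.68369243e-01]]), 't': array([-0.62693639, -0.13050471,  0.26343846])}
```

View pics/s1.png

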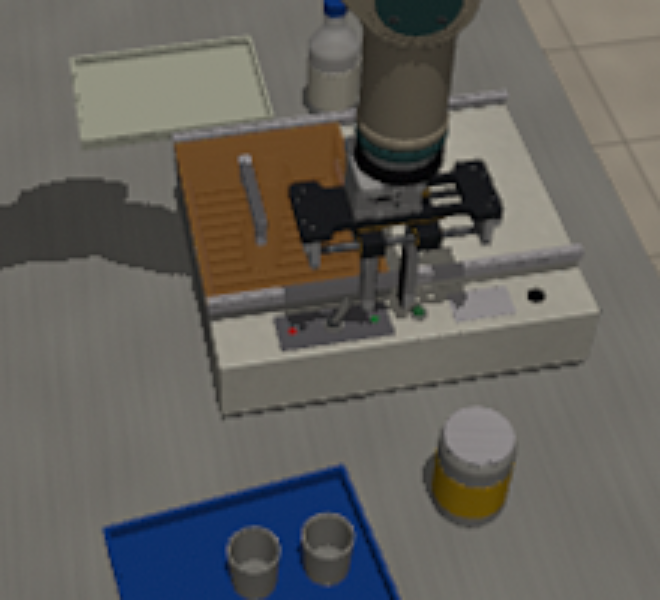

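The bat at (340,312) leans to the rear (lamp on), and the fingers are just behind it. Now I'll push it forward.

Call:
apply_moves:
  deltas:
    - [-1, 0, 0, 0]
    - [-2, 0, 0, 0]
    - [-3, 0, 0, 0]
    - [-3.7, 0, 0, 0]
    - [-4.3, 0, 0, 0]
    - [-4.6, 0, 0, 0]
    - [-4.6, 0, 0, 0]
    - [-2, 0, 0, 0]
    - [0, 0, 0, 0]
    - [0, 0, -4, 0]

```text
clock: 2.1
tcp_pos: [0.6227, -0.1315, 0.1423]
eef_rot: [-3.139, 0.013, 0.001]
wrist_force: [0.5, 0.6, -0.6]
width: 0.0005
```

```bash
python3 - <<'E'
from h import *
p,d,c=snap('side'); cv2.imwrite('pics/s2.png',cv2.resize(cv2.cvtColor(p[180:260,260:380],cv2.COLOR_RGB2BGR),None,fx=4,fy=4))
E
```

```text
(no output)
```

View pics/s2.png

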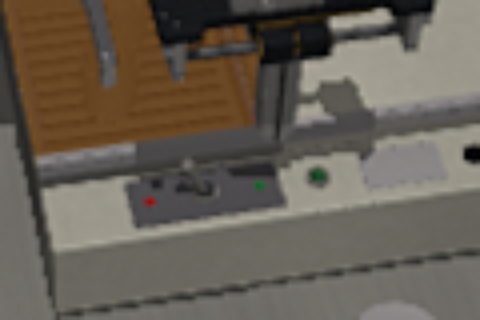

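```bash
cat >> h.py <<'E'
def bat():
    for n in ['side','scene']:
        p,d,c=snap(n); W=cloud(d,c); m=(d>0)&(W[...,2]>.106)&(W[...,2]<.132)&(abs(W[...,1]+.133)<.012)&(abs(W[...,0]-.5775)<.03)
        print(n,m.sum(),W[m].mean(0).round(4) if m.any() else None)
        q=p[180:260,260:380]
E
python3 -c "
from h import *
bat()"
```

```text
side 21 [ 0.565  -0.1337  0.1193]
scene 18 [ 0.5698 -0.1319  0.1164]
```

Call:
apply_moves:
  deltas:
    - [0, 0, -4, 0]
    - [-2.5, -3.9, -4, 0]
    - [-5, -7.7, -4, 0]
    - [-7.5, -11.6, -4, 0]
    - [-9.95, -15.4, -4, 0]
    - [-9.95, -15.4, -4, 0]
    - [-9.95, -15.4, 0, 0]
    - [-9.95, -15.4, 3, 0]
    - [-9.95, -15.4, 3.8, 0]
    - [-9.95, -15.4, 3.8, 0]
  jaw: 0.1

```text
clock: 3.25
tcp_pos: [0.525, 0.0203, 0.1091]
eef_rot: [3.141, 0.004, -0.001]
wrist_force: [-0.3, -0.5, 0.4]
width: 0.0422
```

Call:
apply_moves:
  deltas:
    - [0, 0, 0, 0]
    - [0, 0, 0, 0]
    - [0, 0, 0, 0]
    - [0, 0, 0, 0]
    - [0, 0, 0, 0]
  jaw: 1
  squeeze: 10

```text
clock: 3.75
tcp_pos: [0.5265, 0.021, 0.1111]
eef_rot: [-3.142, -0.0, 0.0]
wrist_force: [-1.2, -0.4, 5.1]
width: 0.0118
```

Call:
apply_moves:
  deltas:
    - [3, 0, 0, 0]
    - [6, -0.1, 0, 0]
    - [9, -0.1, 0, 0]
    - [12, -0.1, 0, 0]
    - [15, -0.2, 0, 0]
    - [17, -0.2, 0, 0]
    - [18.2, -0.2, 0, 0]
    - [18.5, -0.2, 0, 0]
    - [18.5, -0.2, 0, 0]

```text
clock: 4.65
tcp_pos: [0.7069, 0.0225, 0.1102]
eef_rot: [3.141, 0.01, -0.0]
wrist_force: [-9.8, -0.6, 8.9]
width: 0.0121
```

Call:
apply_moves:
  deltas:
    - [0, 0, 0, 0]
    - [0, 0, 0, 0]
    - [0, 0, 0, 0]
    - [0, 0, -4, 0]
    - [0, 0, -9, 0]
    - [-4, 0, -13, 0]
    - [-8, 0, -14, 0]
    - [-13, 0, -14, 0]
    - [-13, 0, -14, 0]
    - [-13, 0, -14, 0]
  jaw: -0.3

```text
clock: 5.65
tcp_pos: [0.5812, 0.0232, 0.2512]
eef_rot: [-3.141, -0.001, 0.0]
wrist_force: [0.3, 0.0, 0.8]
width: 0.0613
```

```bash
python3 - <<'E'
from h import *
from m import rect
p,d,c=snap('wrist','w3.png'); 
for n in ['scene','side']:
    p,d,c=snap(n,n+'3.png'); W=cloud(d,c); X,Y,Z=W[...,0],W[...,1],W[...,2]
    hsv=cv2.cvtColor(p,cv2.COLOR_RGB2HSV)
    m=(d>0)&(Z>.118)&(Z<.136)&(abs(X-.7)<.05)&(abs(Y-.02)<.07)
    if m.any(): print('bar',m.sum(),rect(W[m]))
    m=(d>0)&(Z>.055)&(Z<.088)&(X>.472)&(X<.631)&(Y>-.088)&(Y<.131)
    k=cv2.connectedComponentsWithStats(m.astype(np.uint8))
    for i in range(1,k[0]):
        if k[2][i,4]>25: print(n,k[2][i,4],rect(W[k[1]==i]),k[2][i])
print(readout.observe()['tcp_pos'])
E
```

```text
bar 220 ([array([710.3,  23.2]), array([ 17.2, 100.5]), np.float64(1.9)], array([711.9,  23.4, 127.4]))
scene 90 ([array([475. , -25.5]), array([  6., 118.]), np.float64(0.1)], array([473.8, -24.4,  70.9])) [277 205  36  16  90]
scene 172 ([array([536.5,  19.5]), array([50.4, 42. ]), np.float64(23.6)], array([536.6,  19.1,  70.1])) [293 223  15  17 172]
scene 180 ([array([558.2,  94.7]), array([52.4, 41. ]), np.float64(21.5)], array([559.2,  94.9,  69.8])) [314 236  15  17 180]
bar 123 ([array([707.1,  21.1]), array([103.7,  13.6]), np.float64(89.8)], array([705.8,  17.1, 130.5]))
side 177 ([array([557.4, 100.5]), array([64.1, 44.9]), np.float64(84.3)], array([557.1,  95.6,  71.8])) [283 172  15  16 177]
side 33 ([array([629.1,  41.8]), array([136.1,   3.7]), np.float64(90.0)], array([629.6,  42.6,  73.8])) [311 174  11  29  33]
side 185 ([array([533.5,  18.7]), array([49.4, 43.2]), np.float64(79.6)], array([534.4,  20. ,  71.9])) [280 189  15  17 185]
[0.5836605  0.02319994 0.25076365]
```

View pics/w3.png

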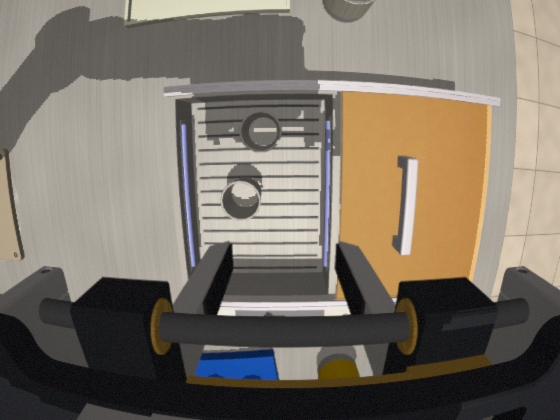

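View pics/side3.png

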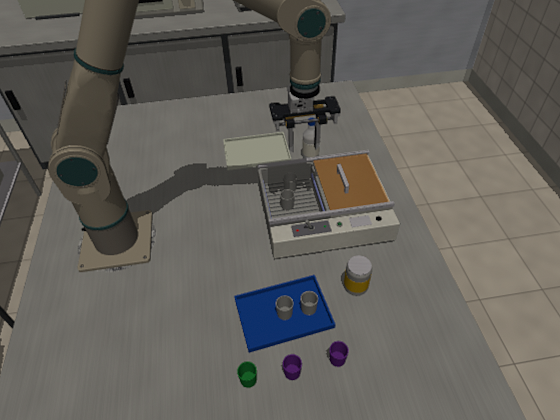

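The lid is fully open, with the bar at x≈0.708. Two treated cups are in the chamber, at wrist pixels (241,200) and (262,131), and the two washed cups are in the blue tray. Next I'll refine the cup centres.

```bash
cat >> h.py <<'E'
def cups(box,ztop,names=('scene','side')):
    x0,x1,y0,y1=box
    for n in names:
        p,d,c=snap(n); W=cloud(d,c); X,Y,Z=W[...,0],W[...,1],W[...,2]
        m=(d>0)&(Z>ztop-.03)&(Z<ztop+.008)&(X>x0)&(X<x1)&(Y>y0)&(Y<y1)
        k=cv2.connectedComponentsWithStats(m.astype(np.uint8))
        for i in range(1,k[0]):
            if k[2][i,4]<60: continue
            P=W[(k[1]==i)&(Z>ztop-.007)]
            if len(P)<8: continue
            c_,r=cv2.minEnclosingCircle((P[:,:2]*1000).astype(np.float32)); print(n,'rim',np.round(c_,1),'r',round(r,1),'ztop',np.percentile(P[:,2],90).round(4),len(P))
def wray(u,v,z,c):
    f=foc(c); a=np.array([u-c['cx'],v-c['cy']]); r=np.hypot(*a); th=r/f
    ray=np.array(c['R']).T@np.append(a/r*np.sin(th),np.cos(th)); o=-np.array(c['R']).T@np.array(c['t'])
    return (o+ray*(z-o[2])/ray[2]).round(4)
def wcircles(c,p,z,box,rmm=(15,28)):
    # rim circle: Hough on fisheye picture, projected to plane z
    g=cv2.medianBlur(cv2.cvtColor(p,cv2.COLOR_RGB2GRAY),3)
    h=cv2.HoughCircles(g,cv2.HOUGH_GRADIENT,1.2,25,param1=90,param2=22,minRadius=13,maxRadius=40)
    if h is None: return
    for u,v,r in h[0]:
        q=wray(u,v,z,c)
        if box[0]<q[0]<box[1] and box[2]<q[1]<box[3]: print('wrist',(u,v,r),q,'R',np.linalg.norm(wray(u+r,v,z,c)-q).round(4))
E
python3 - <<'E'
from h import *
B=(.472,.631,-.088,.131)
cups(B,.082); cups((.34,.58,-.43,-.25),.057)
p,d,c=snap('wrist'); wcircles(c,p,.082,B)
for u,v in [(241,199),(262,130),(195,97),(320,97)]: print(wray(u,v,.082 if v>98 else .094,c))
E
```

```text
scene rim [538.2  18.6] r 24.6 ztop 0.083 57
scene rim [560.4  94.6] r 24.8 ztop 0.0833 52
side rim [548.6  57.9] r 65.8 ztop 0.0849 148
scene rim [ 501.5 -341.6] r 57.6 ztop 0.0582 94
side rim [ 528.2 -337.4] r 23.6 ztop 0.0585 87
side rim [ 462.5 -340.4] r 23.9 ztop 0.0591 92
wrist (np.float32(292.2), np.float32(175.8), np.float32(39.28)) [0.5929 0.0475 0.082 ] R 0.0425
wrist (np.float32(215.40001), np.float32(130.20001), np.float32(35.32)) [0.5106 0.0978 0.082 ] R 0.0382
wrist (np.float32(294.6), np.float32(237.00002), np.float32(35.32)) [ 0.596  -0.0217  0.082 ] R 0.0401
wrist (np.float32(292.2), np.float32(204.6), np.float32(39.28)) [0.593  0.0157 0.082 ] R 0.0434
wrist (np.float32(306.6), np.float32(127.8), np.float32(35.32)) [0.6079 0.0992 0.082 ] R 0.0379
wrist (np.float32(222.6), np.float32(196.20001), np.float32(35.32)) [0.5165 0.0253 0.082 ] R 0.0391
wrist (np.float32(207.00002), np.float32(156.6), np.float32(36.64)) [0.5006 0.0694 0.082 ] R 0.0403
wrist (np.float32(267.0), np.float32(125.4), np.float32(36.64)) [0.5661 0.1017 0.082 ] R 0.0387
wrist (np.float32(293.40002), 
[... 693 characters left out ...]
32(232.20001), np.float32(167.40001), np.float32(34.0)) [0.5282 0.057  0.082 ] R 0.0368
wrist (np.float32(215.40001), np.float32(221.40001), np.float32(30.04)) [ 0.5068 -0.0035  0.082 ] R 0.0343
wrist (np.float32(229.8), np.float32(108.600006), np.float32(24.76)) [0.5266 0.1206 0.082 ] R 0.0264
wrist (np.float32(213.00002), np.float32(253.8), np.float32(24.52)) [ 0.5015 -0.0427  0.082 ] R 0.029
wrist (np.float32(311.40002), np.float32(257.40002), np.float32(14.2)) [ 0.6156 -0.0466  0.082 ] R 0.0166
wrist (np.float32(313.80002), np.float32(102.600006), np.float32(15.52)) [0.6154 0.1263 0.082 ] R 0.0166
[0.5369 0.0221 0.082 ]
[0.5608 0.0968 0.082 ]
[0.4916 0.1338 0.094 ]
[0.6207 0.1313 0.094 ]
```

Call:
apply_moves:
  deltas:
    - [-4.45, 0.35, 3, 0]
    - [-4.45, 0.35, 6, 0]
    - [-4.45, 0.35, 10, 0]
    - [-4.45, 0.35, 14, 0]
    - [-4.45, 0.35, 17, 0]
    - [-4.45, 0.35, 19, 0]
    - [-4.45, 0.35, 20.1, 0]
    - [-4.45, 0.35, 20.1, 0]
    - [-4.45, 0.35, 20.1, 0]
  jaw: -0.6
  squeeze: 15

```text
clock: 6.95
tcp_pos: [0.5378, 0.0196, 0.05]
eef_rot: [-3.141, -0.001, -0.0]
wrist_force: [0.6, -0.8, 0.2]
width: 0.0752
```

Call:
apply_moves:
  deltas:
    - [0, 0, 0, 0]
    - [0, 0, 0, 0]
    - [0, 0, 0, 0]
    - [0, 0, 0, 0]
    - [0, 0, 0, 0]
    - [0, 0, 0, 0]
    - [0, 0, -3, 0]
    - [0, 0, -7, 0]
    - [0, 0, -11, 0]
    - [0, 0, -11, 0]
  jaw: 1

```text
clock: 7.95
tcp_pos: [0.5409, 0.0197, 0.1642]
eef_rot: [-3.141, -0.01, -0.0]
wrist_force: [1.1, 0.7, -1.4]
width: 0.0459
```

Call:
apply_moves:
  deltas:
    - [-1.6, -4.0, 0, 0]
    - [-3.2, -8, 0, 0]
    - [-4.8, -12, 0, 0]
    - [-6.4, -16, 0, 0]
    - [-8, -20, 0, 0]
    - [-9.6, -24, 0, 0]
    - [-11.2, -28, 0, 0]
    - [-12.7, -32.1, 0, 0]
    - [-12.7, -32.1, 3, 0]
    - [-12.7, -32.1, 6, 0]

```text
clock: 8.95
tcp_pos: [0.4091, 0.3428, 0.0984]
eef_rot: [-3.14, -0.001, 0.004]
wrist_force: [0.1, -0.8, -0.1]
width: 0.0454
```

Call:
apply_moves:
  deltas:
    - [0, 0, 2, 0]
    - [0, 0, 4, 0]
    - [0, 0, 6, 0]
    - [0, 0, 7, 0]
    - [0, 0, 7.4, 0]
    - [0, 0, 7.4, 0]
    - [0, 0, 7.4, 0]

```text
clock: 9.65
tcp_pos: [0.4104, 0.3408, 0.0258]
eef_rot: [-3.141, -0.001, -0.0]
wrist_force: [0.3, 0.0, -0.4]
width: 0.045
```

Call:
apply_moves:
  deltas:
    - [0, 0, 0.1, 0]
    - [0, 0, 0.1, 0]
    - [0, 0, 0.1, 0]
    - [0, 0, 0.1, 0]
    - [0, 0, 0.1, 0]
    - [0, 0, -2, 0]
    - [0, 0, -6, 0]
    - [0, 0, -10, 0]
    - [0, 0, -14, 0]
    - [0, 0, -14, 0]
  jaw: -0.6

```text
clock: 10.65
tcp_pos: [0.4129, 0.3429, 0.1705]
eef_rot: [-3.135, -0.008, -0.0]
wrist_force: [0.4, -0.5, -0.0]
width: 0.0753
```

Call:
apply_moves:
  deltas:
    - [2.5, 4.1, 0, 0]
    - [5, 8.2, 0, 0]
    - [7.5, 12.3, 0, 0]
    - [10, 16.4, 0, 0]
    - [12.5, 20.5, 0, 0]
    - [15, 24.5, 0, 0]
    - [15, 24.5, 0, 0]
    - [15, 24.5, 0, 0]

```text
clock: 11.45
tcp_pos: [0.5598, 0.0941, 0.1646]
eef_rot: [3.141, 0.001, -0.003]
wrist_force: [0.1, 1.2, 0.1]
width: 0.0754
```

```bash
python3 - <<'E'
from h import *
print(readout.observe()['tcp_pos'])
cups((.472,.631,-.088,.131),.082); cups((.366,.586,.266,.416),.057)
p,d,c=snap('wrist','w4.png')
E
```

```text
[0.55983638 0.09405146 0.16456216]
scene rim [558.4  98.3] r 26.1 ztop 0.0832 59
side rim [556.8  95.1] r 24.3 ztop 0.0845 74
scene rim [412.3 339.3] r 26.0 ztop 0.0574 54
side rim [409.5 340.8] r 26.2 ztop 0.0598 56
```

View pics/w4.png

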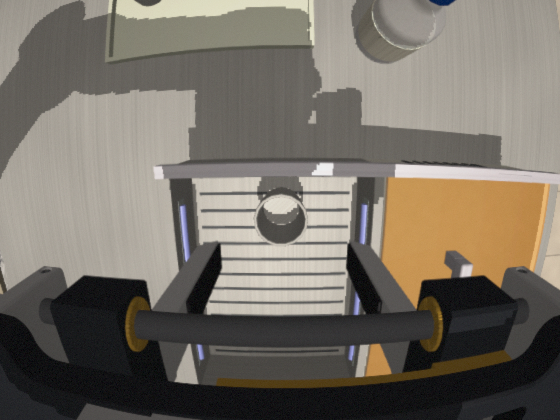

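Cup B is centred between the fingers at (282,219), the rest of the chamber is empty, and the first cup stands in the white tray.

Call:
apply_moves:
  deltas:
    - [0, 0, 4, 0]
    - [0, 0, 8, 0]
    - [0, 0, 10.5, 0]
    - [0, 0, 11.6, 0]
    - [0, 0, 11.6, 0]
    - [0, 0, 11.6, 0]

```text
clock: 12.3
tcp_pos: [0.5607, 0.0961, 0.0504]
eef_rot: [-3.141, -0.002, 0.001]
wrist_force: [0.2, 0.0, 0.1]
width: 0.0755
```

Call:
apply_moves:
  deltas:
    - [0, 0, 0, 0]
    - [0, 0, 0, 0]
    - [0, 0, 0, 0]
    - [0, 0, 0, 0]
    - [0, 0, 0, 0]
    - [0, 0, 0, 0]
    - [0, 0, -3, 0]
    - [0, 0, -7, 0]
    - [0, 0, -11, 0]
    - [0, 0, -11, 0]
  jaw: 1

```text
clock: 13.3
tcp_pos: [0.564, 0.0961, 0.1644]
eef_rot: [-3.14, -0.01, -0.0]
wrist_force: [0.9, 0.7, -1.2]
width: 0.0447
```

Call:
apply_moves:
  deltas:
    - [-0.8, -4, 0, 0]
    - [-1.6, -8, 0, 0]
    - [-2.4, -12, 0, 0]
    - [-3.2, -16, 0, 0]
    - [-4, -20, 0, 0]
    - [-5, -24.5, 0, 0]
    - [-5, -24.5, 2, 0]
    - [-5, -24.5, 6, 0]
    - [-5, -24.5, 6, 0]

```text
clock: 14.2
tcp_pos: [0.5059, 0.3382, 0.0941]
eef_rot: [3.135, 0.009, 0.001]
wrist_force: [-0.7, -1.2, -1.5]
width: 0.0447
```

Call:
apply_moves:
  deltas:
    - [0, 0, 2, 0]
    - [0, 0, 4, 0]
    - [0, 0, 6, 0]
    - [0, 0, 7, 0]
    - [0, 0, 7.4, 0]
    - [0, 0, 7.5, 0]
    - [0, 0, 7.5, 0]

```text
clock: 14.9
tcp_pos: [0.5107, 0.3408, 0.0254]
eef_rot: [-3.141, -0.001, -0.0]
wrist_force: [-0.1, -0.8, -0.3]
width: 0.0444
```

Call:
apply_moves:
  deltas:
    - [0, 0, 0, 0]
    - [0, 0, 0, 0]
    - [0, 0, 0, 0]
    - [0, 0, 0, 0]
    - [0, 0, 0, 0]
    - [0, 0, -2, 0]
    - [0, 0, -6, 0]
    - [0, 0, -10, 0]
    - [0, 0, -14, 0]
    - [0, 0, -17, 0]
  jaw: -0.6

```text
clock: 15.9
tcp_pos: [0.5106, 0.3409, 0.1972]
eef_rot: [-3.14, -0.002, -0.0]
wrist_force: [0.4, 1.4, -0.6]
width: 0.0752
```

Call:
apply_moves:
  deltas:
    - [0.2, 4.5, 0, 0]
    - [0.4, 9, 0, 0]
    - [0.6, 13.5, 0, 0]
    - [0.8, 18, 0, 0]
    - [1, 22.5, 0, 0]
    - [1.2, 27, 0, 0]
    - [1.4, 31.5, 0, 0]
    - [1.6, 36, 0, 0]
    - [1.8, 40.5, 0, 0]
    - [1.9, 45, 0, 0]

```text
clock: 16.9
tcp_pos: [0.5289, -0.1113, 0.1946]
eef_rot: [-3.142, -0.0, 0.0]
wrist_force: [0.1, 0.4, 0.9]
width: 0.0754
```

Call:
apply_moves:
  deltas:
    - [0, 4, 0, 0.14]
    - [0, 8, 0, 0.28]
    - [0, 12, 0, 0.42]
    - [0, 16, 0, 0.56]
    - [0, 20, 0, 0.7]
    - [0, 22.85, 0, 0.84]
    - [0, 22.85, 0, 0.98]
    - [0, 22.85, 0, 1.12]
    - [0, 22.85, 0, 1.26]
    - [0, 22.85, 0, 1.4]

```text
clock: 17.9
tcp_pos: [0.5289, -0.3379, 0.1943]
eef_rot: [3.142, 0.0, -1.406]
wrist_force: [-0.2, -0.0, -0.6]
width: 0.0753
```

Call:
apply_moves:
  deltas:
    - [0, 0, 0, 0.1]
    - [0, 0, 0, 0.17]
    - [0, 0, 0, 0.17]

```text
clock: 18.2
tcp_pos: [0.529, -0.3377, 0.1943]
eef_rot: [3.141, 0.0, -1.57]
wrist_force: [-0.3, 0.5, 0.1]
width: 0.0748
```

```bash
python3 - <<'E'
from h import *
print(readout.observe()['tcp_pos'],readout.observe()['eef_rot'])
cups((.36,.58,-.43,-.25),.057); cups((.366,.586,.266,.416),.057)
p,d,c=snap('wrist','w5.png')
E
```

```text
[ 0.52897591 -0.33769586  0.1942606 ] [ 3.14109470e+00  7.44719885e-05 -1.56988072e+00]
scene rim [ 500.1 -334.4] r 56.3 ztop 0.0576 100
side rim [ 528.1 -338.4] r 23.4 ztop 0.0596 88
side rim [ 462.9 -341.1] r 24.2 ztop 0.059 91
scene rim [411.8 340. ] r 24.8 ztop 0.0576 60
scene rim [510.2 340.3] r 24.9 ztop 0.0565 63
side rim [513.5 340.3] r 26.3 ztop 0.0598 62
side rim [407.3 342.4] r 25.7 ztop 0.0592 54
```

View pics/w5.png

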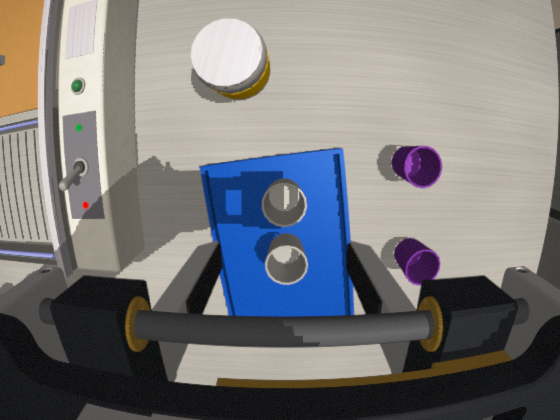

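The two washed cups show at (285,204) and (286,264) and haven't moved, and the bat leans to the red dot (off). Next is the far cup.

Call:
apply_moves:
  deltas:
    - [0, 0, 4, 0]
    - [0, 0, 8, 0]
    - [0, 0, 12, 0]
    - [0, 0, 15, 0]
    - [0, 0, 16.5, 0]
    - [0, 0, 17, 0]
    - [0, 0, 17, 0]
    - [0, 0, 17, 0]

```text
clock: 19.25
tcp_pos: [0.53, -0.3389, 0.026]
eef_rot: [-3.139, -0.002, -1.57]
wrist_force: [0.7, -0.3, -0.4]
width: 0.0753
```

Call:
apply_moves:
  deltas:
    - [0, 0, 0, 0]
    - [0, 0, 0, 0]
    - [0, 0, 0, 0]
    - [0, 0, 0, 0]
    - [0, 0, 0, 0]
    - [0, 0, 0, 0]
    - [0, 0, -3, 0]
    - [0, 0, -7, 0]
    - [0, 0, -11, 0]
    - [0, 0, -15, 0]
  jaw: 1

```text
clock: 20.25
tcp_pos: [0.5285, -0.3377, 0.1755]
eef_rot: [3.141, 0.0, -1.57]
wrist_force: [1.2, -0.0, -1.2]
width: 0.0453
```

Call:
apply_moves:
  deltas:
    - [-4.5, 0, 0, 0]
    - [-9, -0.5, 0, 0]
    - [-13.5, -1, 0, 0]
    - [-18, -1.5, 0, 0]
    - [-22.5, -2.1, 0, 0]
    - [-27, -2.1, 0, 0]
    - [-31.5, -2.1, 0, 0]
    - [-36, -2.1, 0, 0]
    - [-40.8, -2.1, 0, 0]
    - [-40.8, -2.1, 1, 0]

```text
clock: 21.25
tcp_pos: [0.5497, 0.0798, 0.1642]
eef_rot: [-3.141, 0.005, -1.558]
wrist_force: [0.2, -0.2, -0.2]
width: 0.0452
```

Call:
apply_moves:
  deltas:
    - [0, 0, 3, 0]
    - [0, 0, 6, 0]
    - [0, 0, 9, 0]
    - [0, 0, 10.8, 0]
    - [0, 0, 11.4, 0]
    - [0, 0, 11.5, 0]
    - [0, 0, 11.5, 0]

```text
clock: 21.95
tcp_pos: [0.5498, 0.0695, 0.0497]
eef_rot: [-3.141, -0.0, -1.571]
wrist_force: [-0.5, 0.1, -1.1]
width: 0.0454
```

Call:
apply_moves:
  deltas:
    - [0, 0, 0, 0]
    - [0, 0, 0, 0]
    - [0, 0, 0, 0]
    - [0, 0, 0, 0]
    - [0, 0, 0, 0]
    - [0, 0, -2, 0]
    - [0, 0, -6, 0]
    - [0, 0, -10, 0]
    - [0, 0, -14, 0]
    - [0, 0, -14, 0]
  jaw: -0.6

```text
clock: 22.95
tcp_pos: [0.5533, 0.0698, 0.1945]
eef_rot: [-3.132, 0.001, -1.57]
wrist_force: [0.3, 0.0, 0.2]
width: 0.0751
```

Call:
apply_moves:
  deltas:
    - [4.2, 0.8, 0, 0]
    - [8.4, 1.7, 0, 0]
    - [12.6, 2.6, 0, 0]
    - [16.8, 3.4, 0, 0]
    - [21, 4.3, 0, 0]
    - [25.2, 5.1, 0, 0]
    - [29.4, 6, 0, 0]
    - [33.6, 6.9, 0, 0]
    - [37.8, 7.8, 0, 0]
    - [41, 8.55, 0, 0]

```text
clock: 23.95
tcp_pos: [0.463, -0.3427, 0.1888]
eef_rot: [3.141, -0.0, -1.572]
wrist_force: [0.5, 0.5, -0.3]
width: 0.0755
```

```bash
python3 - <<'E'
from h import *
print(readout.observe()['tcp_pos'])
cups((.36,.58,-.43,-.25),.057); cups((.472,.631,-.088,.131),.082); cups((.366,.586,.266,.416),.057,('scene',))
E
```

```text
[ 0.46302479 -0.34268547  0.18881973]
scene rim [ 468.9 -341.4] r 25.7 ztop 0.0598 48
side rim [ 462.9 -340.3] r 23.7 ztop 0.0588 91
scene rim [472.7 -27.2] r 23.4 ztop 0.0793 13
scene rim [551.   69.8] r 25.0 ztop 0.0828 54
scene rim [414.9 338.7] r 26.8 ztop 0.0569 58
scene rim [510.8 341.2] r 25.1 ztop 0.0572 65
```

Call:
apply_moves:
  deltas:
    - [0, 0, 4, 0]
    - [0, 0, 8, 0]
    - [0, 0, 12, 0]
    - [0, 0, 15, 0]
    - [0, 0, 16.2, 0]
    - [0, 0, 16.5, 0]
    - [0, 0, 16.5, 0]
    - [0, 0, 16.5, 0]

```text
clock: 25.0
tcp_pos: [0.4656, -0.3405, 0.026]
eef_rot: [-3.139, -0.002, -1.57]
wrist_force: [-0.1, -0.0, 0.1]
width: 0.0755
```

Call:
apply_moves:
  deltas:
    - [0, 0, 0, 0]
    - [0, 0, 0, 0]
    - [0, 0, 0, 0]
    - [0, 0, 0, 0]
    - [0, 0, 0, 0]
    - [0, 0, 0, 0]
    - [0, 0, -3, 0]
    - [0, 0, -7, 0]
    - [0, 0, -11, 0]
    - [0, 0, -15, 0]
  jaw: 1

```text
clock: 26.0
tcp_pos: [0.464, -0.3397, 0.1756]
eef_rot: [3.141, 0.001, -1.57]
wrist_force: [0.3, -0.0, 0.1]
width: 0.0449
```

Call:
apply_moves:
  deltas:
    - [-4, -1.2, 0, 0]
    - [-8, -2.4, 0, 0]
    - [-12, -3.6, 0, 0]
    - [-16, -4.8, 0, 0]
    - [-20, -6, 0, 0]
    - [-24, -7, 0, 0]
    - [-28, -8, 0, 0]
    - [-31, -8.55, 0, 0]
    - [-31, -8.55, 0, 0]
    - [-31, -8.55, 1, 0]

```text
clock: 27.0
tcp_pos: [0.5505, -0.0296, 0.1648]
eef_rot: [-3.14, -0.0, -1.568]
wrist_force: [1.1, -1.1, -0.4]
width: 0.045
```

Call:
apply_moves:
  deltas:
    - [0, 0, 3, 0]
    - [0, 0, 6, 0]
    - [0, 0, 9, 0]
    - [0, 0, 10.8, 0]
    - [0, 0, 11.4, 0]
    - [0, 0, 11.5, 0]
    - [0, 0, 11.5, 0]

```text
clock: 27.7
tcp_pos: [0.5494, -0.0317, 0.0495]
eef_rot: [3.141, -0.001, -1.573]
wrist_force: [0.4, 0.9, -1.2]
width: 0.0449
```

Call:
apply_moves:
  deltas:
    - [0, 0, 0, 0]
    - [0, 0, 0, 0]
    - [0, 0, 0, 0]
    - [0, 0, 0, 0]
    - [0, 0, 0, 0]
    - [0, 0, -2, 0]
    - [0, 0, -6, 0]
    - [0, 0, -10, 0]
    - [0, 0, -14, 0]
    - [0, 0, -14, 0]
  jaw: -0.6

```text
clock: 28.7
tcp_pos: [0.5533, -0.0308, 0.1945]
eef_rot: [-3.132, -0.0, -1.57]
wrist_force: [1.4, -0.1, -0.7]
width: 0.0751
```

Call:
apply_moves:
  deltas:
    - [0, 0, -2, -0.14]
    - [0, 0, -5, -0.28]
    - [0, -3, -6, -0.42]
    - [0, -6, -6, -0.56]
    - [0, -9, -6, -0.7]
    - [0, -12, -6, -0.84]
    - [0, -12, -6, -0.98]
    - [0, -12, -6, -1.12]
    - [0, -12, -6, -1.26]
    - [0, -12, -6, -1.4]

```text
clock: 29.7
tcp_pos: [0.6693, -0.0297, 0.2482]
eef_rot: [-3.141, 0.002, -0.164]
wrist_force: [-0.2, 0.5, 0.4]
width: 0.0751
```

Call:
apply_moves:
  deltas:
    - [0, 0, 0, -0.12]
    - [0, 0, 0, -0.1708]
    - [0, 0, 0, -0.1708]

```text
clock: 30.0
tcp_pos: [0.6693, -0.0298, 0.2485]
eef_rot: [-3.141, 0.001, 0.001]
wrist_force: [-0.2, 0.2, 0.3]
width: 0.075
```

```bash
python3 - <<'E'
from h import *
print(readout.observe()['tcp_pos'],readout.observe()['eef_rot'])
cups((.472,.631,-.088,.131),.082); cups((.366,.586,.266,.416),.057); cups((.36,.58,-.43,-.25),.057)
p,d,c=snap('wrist'); q,_,_=snap('scene')
cv2.imwrite('pics/f6.png',cv2.cvtColor(np.vstack([p,q])[:,:560],cv2.COLOR_RGB2BGR)[:,:] if 0 else cv2.cvtColor(np.hstack([p[:,60:460],q[120:340,140:460].repeat(1,0) if 0 else cv2.resize(q[130:340,140:460],(640,420))])[:,:],cv2.COLOR_RGB2BGR)[:, :1040])
im=cv2.imread('pics/f6.png'); cv2.imwrite('pics/f6.png',cv2.resize(im,(800,int(420*800/im.shape[1]))))
E
```

```text
[ 0.66929678 -0.02979945  0.24849236] [-3.14089038e+00  1.40469636e-03  8.30042943e-04]
scene rim [474.  -40.3] r 43.6 ztop 0.084 18
scene rim [550.5 -32.7] r 24.8 ztop 0.0827 61
scene rim [551.5  66. ] r 25.5 ztop 0.0827 63
side rim [548.   70.7] r 26.4 ztop 0.0844 70
side rim [547.9 -32. ] r 24.7 ztop 0.0849 70
scene rim [412.6 338.1] r 26.0 ztop 0.0573 58
scene rim [511.3 339.7] r 24.4 ztop 0.0572 60
side rim [511.2 340.7] r 25.3 ztop 0.0601 57
side rim [414.1 339.7] r 27.7 ztop 0.0589 60
```

View pics/f6.png

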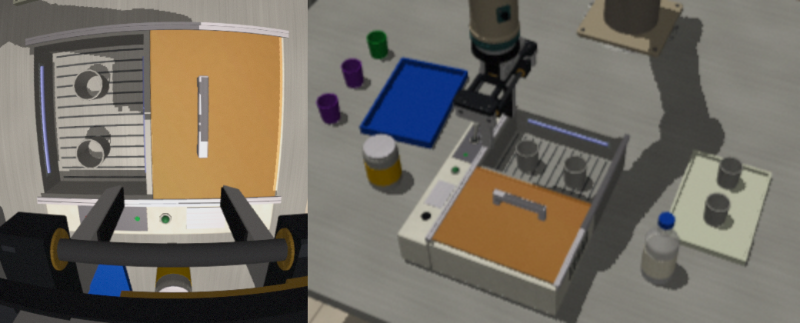

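Everything is upright and in place, and the blue tray is empty. Time to close the lid.

Call:
apply_moves:
  deltas:
    - [2, -2.6, 0, 0]
    - [3.85, -5.25, 0, 0]
    - [3.85, -5.25, 4, 0]
    - [3.85, -5.25, 8, 0]
    - [3.85, -5.25, 11, 0]
    - [3.85, -5.25, 13, 0]
    - [3.85, -5.25, 13.9, 0]
    - [3.85, -5.25, 13.9, 0]
  jaw: 0.1

```text
clock: 31.2
tcp_pos: [0.7075, 0.0227, 0.1093]
eef_rot: [3.141, 0.002, 0.001]
wrist_force: [-0.3, 0.4, 0.3]
width: 0.0424
```

Call:
apply_moves:
  deltas:
    - [0, 0, 0, 0]
    - [0, 0, 0, 0]
    - [0, 0, 0, 0]
    - [0, 0, 0, 0]
    - [0, 0, 0, 0]
  jaw: 1
  squeeze: 10

```text
clock: 31.7
tcp_pos: [0.7069, 0.0227, 0.1112]
eef_rot: [-3.141, 0.002, 0.001]
wrist_force: [-4.7, -0.0, 5.4]
width: 0.0119
```

Call:
apply_moves:
  deltas:
    - [-3, 0, 0, 0]
    - [-6, 0.1, 0, 0]
    - [-9, 0.1, 0, 0]
    - [-12, 0.1, 0, 0]
    - [-15, 0.2, 0, 0]
    - [-17, 0.2, 0, 0]
    - [-18.2, 0.2, 0, 0]
    - [-18.6, 0.2, 0, 0]
    - [-18.6, 0.2, 0, 0]
    - [-18.6, 0.2, 0, 0]

```text
clock: 32.7
tcp_pos: [0.525, 0.021, 0.1111]
eef_rot: [-3.141, -0.005, 0.001]
wrist_force: [5.2, 2.2, -1.0]
width: 0.0118
```

Call:
apply_moves:
  deltas:
    - [0, 0, 0, 0]
    - [0, 0, 0, 0]
    - [0, 0, 0, 0]
    - [0, 0, -4, 0]
    - [0, 0, -9, 0]
    - [0, 0, -9, 0]
    - [0, 0, -9, 0]
  jaw: 0.1

```text
clock: 33.4
tcp_pos: [0.5224, 0.0204, 0.2013]
eef_rot: [-3.141, -0.002, 0.001]
wrist_force: [-1.1, 0.1, -0.8]
width: 0.0421
```

```bash
cat > bar.py <<'E'
from h import *
from m import rect
for n in ['scene','side']:
    p,d,c=snap(n,n+'7.png'); W=cloud(d,c); X,Y,Z=W[...,0],W[...,1],W[...,2]
    m=(d>0)&(Z>.118)&(Z<.136)&(abs(X-.527)<.03)&(abs(Y-.02)<.07)
    if m.any(): print('bar',m.sum(),rect(W[m]))
bat()
E
python3 bar.py
```

```text
bar 185 ([array([528. ,  21.5]), array([21.5, 99.1]), np.float64(1.7)], array([530.3,  22.7, 127.6]))
bar 108 ([array([525.6,  20.5]), array([ 12.8, 100.7]), np.float64(0.2)], array([524.7,  15.9, 131.7]))
side 20 [ 0.5648 -0.1331  0.1193]
scene 19 [ 0.5696 -0.132   0.1152]
```

Call:
apply_moves:
  deltas:
    - [0.75, 4, 0, 0]
    - [0.75, 8, 0, 0]
    - [0.75, 12, 0, 0]
    - [0.75, 15.35, 0, 0]
    - [0.75, 15.35, 0, 0]
    - [0.75, 15.35, 4.5, 0]
    - [0.75, 15.35, 8, 0]
    - [0.75, 15.35, 9.2, 0]
    - [0.75, 15.35, 9.2, 0]
    - [0.75, 15.35, 9.2, 0]
  jaw: 1

```text
clock: 34.6
tcp_pos: [0.5305, -0.1328, 0.1091]
eef_rot: [3.142, -0.001, 0.001]
wrist_force: [0.3, -0.4, 1.4]
width: 0.0001
```

Call:
apply_moves:
  deltas:
    - [1, 0, 0, 0]
    - [2, 0, 0, 0]
    - [3, 0, 0, 0]
    - [3.8, 0, 0, 0]
    - [4.3, 0, 0, 0]
    - [4.5, 0, 0, 0]
    - [4.5, 0, 0, 0]
    - [2, 0, 0, 0]
    - [0, 0, 0, 0]
    - [0, 0, -4, 0]

```text
clock: 35.6
tcp_pos: [0.5243, -0.1321, 0.1449]
eef_rot: [-3.139, 0.011, -0.0]
wrist_force: [0.8, 0.1, -0.3]
width: 0.0003
```

Call:
apply_moves:
  deltas:
    - [0, 0, -4, 0]
    - [0, 0, -8, 0]
    - [-3, 0, -10, 0]
    - [-6, 0, -10, 0]
    - [-6, 0, -10, 0]
    - [-6, 0, -10, 0]

```text
clock: 36.2
tcp_pos: [0.4709, -0.133, 0.2491]
eef_rot: [3.141, -0.003, 0.001]
wrist_force: [0.5, 0.5, 0.3]
width: 0.0005
```

```bash
python3 bar.py; python3 - <<'E'
from h import *
cups((.366,.586,.266,.416),.057)
p=cv2.imread('pics/side7.png'); cv2.imwrite('pics/e.png',cv2.resize(p[120:380,200:420],None,fx=2.3,fy=2.3))
E
```

```text
bar 182 ([array([529.1,  21.5]), array([ 18.2, 100.1]), np.float64(0.3)], array([530.6,  22. , 127.9]))
bar 107 ([array([525.4,  21.1]), array([ 12.4, 101.9]), np.float64(0.2)], array([524.8,  16.5, 131.8]))
side 24 [ 0.5867 -0.134   0.1173]
scene 14 [ 0.5935 -0.1315  0.1181]
scene rim [411.3 339.1] r 25.5 ztop 0.057 57
scene rim [512.8 339. ] r 25.9 ztop 0.0581 67
side rim [406.4 341.4] r 26.5 ztop 0.0604 45
```

View pics/e.png

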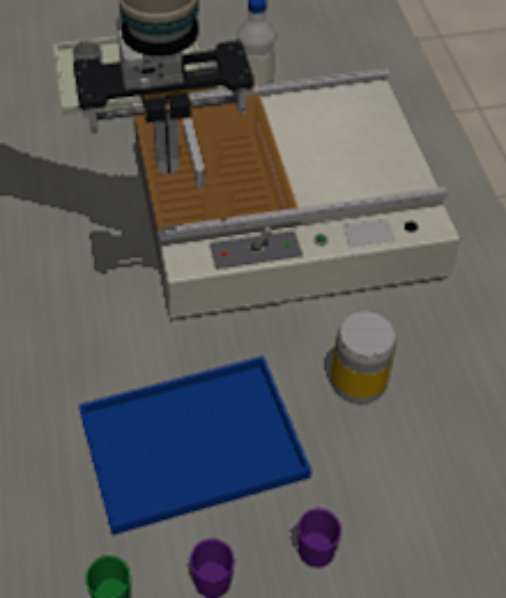

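The lid is shut, the bat at (263,238) leans to the green dot (on), the blue tray is empty and the bystanders haven't moved.

```bash
python3 -c "
from h import *
print(workorder.close_job())"
```

```text
the job is handed in; nothing more can be done
None
```

The job is done and handed in, at about 36 s on the robot's clock. I did it in the order asked:
- switched the lamp off;
- slid the lid to its rear stop;
- stood the two treated cups in the white tray;
- stood the two washed cups on the chamber floor;
- slid the lid shut;
- switched the lamp back on last.

**Last checks:**
- **Switch and lid:** the bat leans to the rear (lamp on), and the lid's grip bar is back at its starting position within about 1 mm.
- **White tray:** both treated cups stand upright, with rims at the expected height. In the final reading the side camera saw only one of them because the arm hid the other, but the scene camera saw both.
- **Chamber:** both washed cups were upright just before the lid closed. I couldn't check them again once it was shut.
- **Left alone:** the blue tray is empty, and the bottle, tin and look-alikes showed no movement in the pictures.

No check failed. The two cameras disagreed by up to about 7 mm on some positions, which made no difference to the result.

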